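# Load two sample jars into a dry box through its hatch

## Task

Put the two red-lidded sample jars away in the clear dry box: swing its hatch up until it stands straight up and stays there by itself, then pass the jars one at a time through the port, never touching the black rim with jar or hand, and set each one down upright on the box's floor, fully inside. Keep the jars upright and do not drop them, leave everything else where it is, and when both are in shut the hatch fully.

Things in the scene. Friction and masses are not known exactly. Their poses are not given: they have to be found in the camera images.
- jar_a_center (a point): White plastic sample jar with a RED screw lid: a plain upright cylinder of 35 mm diameter, 60 mm tall, about 0.07 kg, standing loose on the tray's floor (65 mm above the bench). To be put in the dry box. Point: its centre, 30 mm above its underside, z along its axis.
- jar_b_center (a point): White plastic sample jar with a RED screw lid: a plain upright cylinder of 35 mm diameter, 60 mm tall, about 0.07 kg, standing loose on the tray's floor (65 mm above the bench). To be put in the dry box. Point: its centre, 30 mm above its underside, z along its axis.
- jar_a: The first red-lidded jar as a body; origin at the centre of its underside, z up its axis.
- jar_b: The second red-lidded jar as a body; origin at the centre of its underside, z up its axis.
- drybox: Dry box, fixed: white base, clear shell, 320 wide, 300 deep, 260 mm tall. Origin on the bench under the middle of its front edge; x level into the box, y to the left for someone facing the slope, z up. Its front is a 45 degree slope whose outer face runs from (x 0, z 95) to (x 165, z 260) mm, 6 mm thick. Roof and walls are closed; the only way in is the port in the slope.
- port_center (a point): Centre of the port, in the slope's outer face, at (54.1, 0, 149.1) mm in the dry box's frame; axes as the dry box's. The port is a rectangular opening 195 mm wide (along y) and 125 mm high along the slope. The straight way in is along (0.707, 0, -0.707).
- box_floor (a point): Point on the dry box's inner floor, 80 mm above the bench, at (90, 0, 80) mm in the dry box's frame, axes as the dry box's. The floor is level and free from just behind the front to x = 250 mm, 300 mm wide. A jar there is clear of the shut hatch when its axis is at x = 68 mm or more in the dry box's frame.
- port_rim: Black rubber rim fixed round the port, 12 mm wide, standing 4 mm out of the slope's face. Nothing may touch it. Origin and axes are those of the dry box.
- hatch (a joint): Hatch angle, rad: 0 shut (flat over the port in the 45 degree slope), growing as its free lower edge swings up and away; 0.785 level, 2.356 straight up, 2.9 at most. The hinge runs level along the top of the port, parallel to the box's y. Friction hinge (0.3 N m): it stays wherever it is left and takes about 3 N at the bar to move.
- hatch_hinge (a point): Point on the hinge axis at its middle, at (105.7, 0, 209.9) mm in the dry box's frame.
- hatch_leaf: The hatch: clear leaf with a white border, 215 mm wide, reaching 150 mm from the hinge, 5 mm thick, with a blue bar handle on its outer face. Origin on the hinge axis; y along the hinge, x from the free edge to the hinge, z out of the outer face.
- hatch_bar (a point): Middle of the hatch's blue bar handle: straight round bar, 10 mm diameter, 100 mm long, parallel to the hinge, at (-126, 0, 37.5) mm in the hatch leaf's frame, 35 mm off the leaf's outer face, on two stubs 45 mm either side of the middle. Grip it across, a finger either side; being round it turns between the pads as the hatch swings.
- tray: Shallow stainless tray, 290 x 210 mm, lying on a low white drawer cabinet of 300 x 220 mm, all fixed to the bench. The tray's floor is 65 mm and its rim 81 mm above the bench; the five loose jars stand in it. Origin on the bench below the tray's centre, x along its length.
- plain_c_center (a point): White plastic screw jar with a WHITE lid, 35 mm diameter, 60 mm tall, loose in the tray among the red-lidded ones: leave alone. Point: its centre, 30 mm above its underside.
- plain_d_center (a point): White plastic screw jar with a WHITE lid, 35 mm diameter, 60 mm tall, loose in the tray among the red-lidded ones: leave alone. Point: its centre, 30 mm above its underside.
- plain_e_center (a point): White plastic screw jar with a WHITE lid, 35 mm diameter, 60 mm tall, loose in the tray among the red-lidded ones: leave alone. Point: its centre, 30 mm above its underside.
- stored_jar_center (a point): White jar with a BLACK lid already stored on the dry box's floor towards its back, 35 mm diameter, 60 mm tall: leave alone. Point: its centre.
- amber_center (a point): Amber glass reagent bottle with a blue cap standing on the bench, 68 mm diameter, 145 mm tall: leave alone. Point: its centre, 72 mm up.
- wash_center (a point): White wash bottle with a red cap and a bent spout, 66 mm diameter, 175 mm tall: leave alone. Point: its axis, 72 mm up.
- dish_center (a point): Small glass dish, 60 mm diameter, 14 mm tall, standing on the roof of the dry box: leave alone. Point: its centre.
- scissors_center (a point): Scissors with black grips lying on the bench, 160 mm long, 8 mm high: leave alone. Point: their pivot; x towards the tip.
There are look-alikes about, which are no part of the job. What is shaped like the jar_a but green is not meant.

How it is judged:
By the outcome, as a careful person would: the job done as asked, in the order asked, and still so for the second after the job is handed in, with the robot touching nothing.
It also fails if it takes over 72 s, if anything falls off the work surface, if the arm or the gripper's body presses on something with over 40 N, if the wrist force passes 120 N, or if a joint passes its speed limit or range.

## Robot

A 6-joint arm with a two-finger parallel gripper is mounted at the origin on the work surface. World frame = base frame: x ahead of the robot, y to its left, z up, the work surface at z = 0. Lengths are in m, angles in rad, forces in N, time in s.
With the tool pointing down it reaches from about 0.3 to 0.875 m from the base axis. Payload 6.4 kg.
Tool frame: the origin (TCP) lies midway between the tips of the shut fingers; the grasp point (between the pads) lies 19 mm behind it (grasp_offset is the distance from the TCP to the grasp point, in m); z points along the fingers, y is the line along which they close (so a half turn about z gives the same grasp; the last joint's range is limited). The gripper opens to 85 mm and grips with 20 to 120 N. Pads are 22 mm wide; open, the fingers measure 114 mm over their backs; the gripper's body (76 mm by 85 mm) begins 54 mm behind the grasp point. The pads swing forward as they close: fully open they stand 13 mm farther back than shut.
Start: joints at [1.053, 0.181, 1.607, -0, 1.354, -0.206], TCP at [0.176, 0.547, 0.231] pointing down, gripper open.
Joint ranges: [-2.99, 2.99], [-0.89, 2.07], [0.3, 2.58], [-1.14, 4.28], [0, 2.63], [-3.12, 3.12]. Speed limits (rad/s): [2.57, 2.57, 3.01, 3.14, 3.14, 3.14].

## Interface

Orientations are given as a unit quaternion [w, x, y, z].
In Python, from bench import * gives the robot as it stands. The module is installed in compiled form; this text tells all that it offers.
- The arm moves only by the tool servo_tool, never from a script. Its argument "commands" is text: rows parted by semicolons, each of 7 numbers parted by spaces: the turn, a rotation vector about the tool's x, y, z in rad, then the shift along the tool's x, y, z in mm, then the opening, from 0 (shut) to 1 (fully open). In form: wx wy wz dx dy dz claw; .... A call has 1 to 5 rows; each row shifts and turns the commanded pose from where the row before left it, along the tool's axes as they then stand; what a row does not reach is not made up. A row lasts 1/8 s, in which the tool goes at most 62.5 mm and 10.7 degrees, less where a joint would pass 70% of its speed; a pose out of reach is approached as far as the arm can. A call with a gripper value outside its range is refused whole. The fingers move at their own pace and stop on an object; the grip force is fixed at half the most. Time passes only in rows, so rows that do not move let the fingers close. It gives the time, the measured TCP pose, the force, the opening and the grip force at its end, in the units of the state.
- get_obs(): the state, without advancing time (a new reading comes with each control period).
- camera(name): name is "scene" or "top" or "wrist"; returns the picture (400x640x3 uint8, blue, green, red); there is no depth.
- calibration(name): a dict with "fx", "fy", "cx", "cy" (pixels), "R" (3x3) and "t" (3): a world point X has camera coordinates R X + t. Camera axes: x right, y down, z forward; pixel columns grow to the right and rows downward; lengths in m; the calibration is good to about 2 mm. A picture is of the moment at which its call begins: read the wrist's pose just before it. calibration takes no time and is no camera call; for the wrist camera it gives the pose at the moment of the call.
- hand_in(): hands the job in; it is judged then, once.
The state is a dict: "time_s": time; "q": joint angles; "dq": joint speeds; "joint_efforts": joint torques, N m; "eef_pos": TCP position; "eef_rot": TCP orientation; "wrist_force": force on the tool from outside, world axes, zero at the start; "torque": the same for the moment, N m; "opening": opening from 0.0 (shut) to 1.0 (fully open); "grasp_force": force on a finger pad.
Only numpy, scipy, OpenCV 4.12 (cv2) and the standard library are available. Lean on these libraries where they do the work, as an engineer would, in place of code of your own. Each camera call takes 0.05 s, during which the arm holds its last target. There are 200 camera calls.

## Working session

There is one attempt and no reset: what is moved stays moved. The work goes in short steps, Python scripts to look and compute and a tool call to move; the robot and the scene stay as the last step left them, time stands still between calls to the robot, and variables do not carry over. Pictures are saved under pics/ and viewed, at most 10 in all, crops included, and the job is handed in when it is done.

Besides the shell and the picture viewer there is one more tool, called after "Request:" as name(argument=value, ...) on one line, values as JSON. servo_tool: Moves the arm, as the interface text tells. Its arguments: {"type":"object","properties":{"commands":{"type":"string"}},"required":["commands"]}

```bash
mkdir -p pics
python3 - <<'E'
from bench import *
import cv2
for n in ("scene","top"):
    cv2.imwrite(f"pics/{n}0.png",camera(n)); c=calibration(n); print(n,c)
o=get_obs(); print(o)
E
```

```text
scene {'fx': 440.9891710834411, 'fy': 440.9891710834411, 'cx': 323.32149440687044, 'cy': 203.0153913270818, 'R': array([[ 0.36898458,  0.92934592,  0.01290535],
       [ 0.57601563, -0.21775826, -0.78790058],
       [-0.72942195,  0.29815685, -0.61566722]]), 't': array([-0.10738051, -0.23150562,  1.87329786])}
top {'fx': 462.04298598275676, 'fy': 462.04298598275676, 'cx': 314.8740713311361, 'cy': 200.41109916930233, 'R': array([[-0.02403672, -0.99969884, -0.00494677],
       [-0.99505733,  0.02440143, -0.09625739],
       [ 0.09634911,  0.0026086 , -0.99534418]]), 't': array([-0.09775882,  0.58639062,  1.54516345])}
{'time_s': 0.1, 'q': array([ 1.05267934e+00,  1.81483973e-01,  1.60786654e+00,  1.36859524e-06,
        1.35379508e+00, -2.06339092e-01]), 'dq': array([ 0.00088097, -0.00064905, -0.00272563, -0.00044964, -0.00220634,
       -0.00032384]), 'joint_efforts': array([ 8.31742568e-07, -4.45877981e+01, -3.52240634e+01, -4.05297378e-04,
        4.15507136e-03,  5.24849540e-06]), 'eef_pos': array([0.17614589, 0.54685594, 0.2304846 ]), 'eef_rot': array([-2.75772182e-04,  1.55258425e-01,  9.87873584e-01, -7.25844124e-04]), 'wrist_force': array([ 0.66783702, -0.68227592, -0.70048416]), 'torque': array([-0.00520734, -0.01230359, -0.02666392]), 'grasp_force': 0.0, 'opening': 0.9989605026375098}
```

View pics/scene0.png

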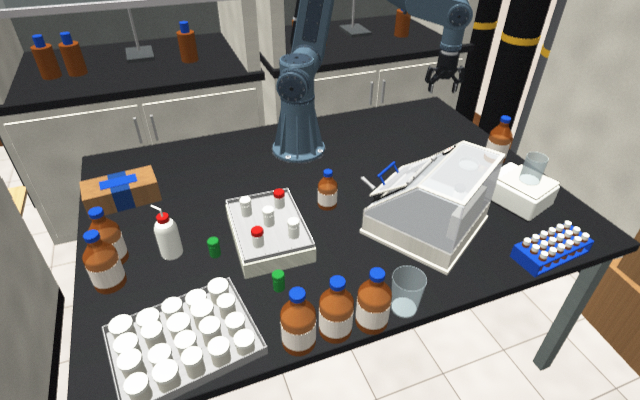

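View pics/top0.png

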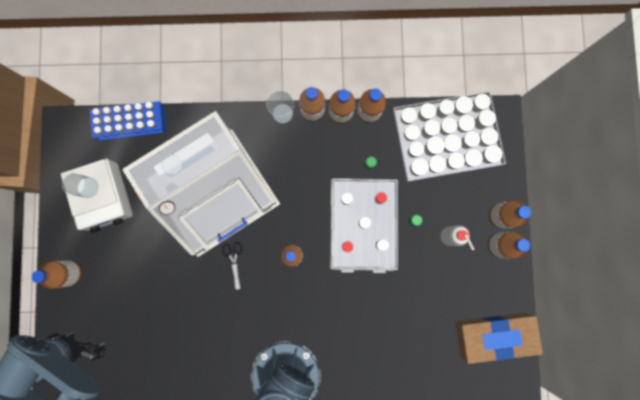

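The scene shows the box on the right and the tray in the middle. In the top view the red lids are at about (381,198) and (347,246), and the blue bar at (232,230). The wash bottle's red cap at (462,236) and the green jars at (371,162) and (417,220) are look-alikes. I'll take an enlarged crop to confirm.

Run:
```python
import cv2,numpy as np
t=cv2.imread("pics/top0.png")
a=cv2.resize(t[100:270,115:300],None,fx=3.2,fy=3.2,interpolation=cv2.INTER_CUBIC)[:544]
b=cv2.resize(t[170:280,320:405],None,fx=2.4,fy=2.4,interpolation=cv2.INTER_CUBIC)
p=np.zeros((544,a.shape[1]+b.shape[1],3),np.uint8);p[:,:a.shape[1]]=a;p[:b.shape[0],a.shape[1]:]=b
print(a.shape,b.shape);cv2.imwrite("pics/crop1.png",p)
```

```text
(544, 592, 3) (264, 204, 3)
```

View pics/crop1.png

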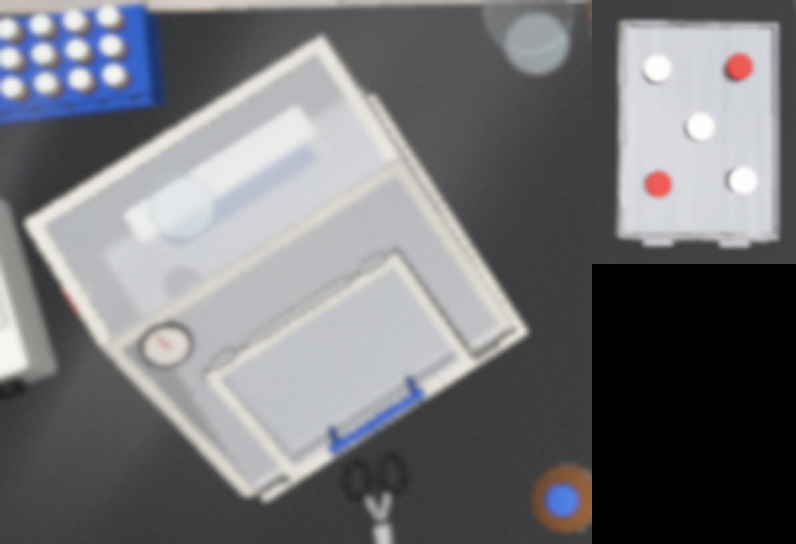

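The crop shows the red lids at (738,67) and (658,184), against three white lids, so the reds at full-picture (381,198) and (347.5,247) are the ones meant. The hatch bar runs from (333,447) to (420,393). Next I'll fit the box pose and the jar positions.

```bash
cat > h.py <<'E'
from bench import *
import numpy as np, cv2
from scipy.optimize import least_squares
from scipy.spatial.transform import Rotation as Ro
def proj(c,X):
    p=np.atleast_2d(X)@c['R'].T+c['t']; return np.c_[c['fx']*p[:,0]/p[:,2]+c['cx'],c['fy']*p[:,1]/p[:,2]+c['cy']]
def ray(c,u,v,z):
    d=c['R'].T@np.array([(u-c['cx'])/c['fx'],(v-c['cy'])/c['fy'],1]); o=-c['R'].T@c['t']
    return o+d*(z-o[2])/d[2]
def bx(p,X):  # box frame -> world, p=(x,y,yaw)
    return Ro.from_euler('z',p[2]).apply(np.atleast_2d(X))+[p[0],p[1],0]
def bar(th,y=0):
    f=th-np.pi/4; return np.array([.1057-.126*np.cos(f)+.0375*np.sin(f),y,.2099+.126*np.sin(f)+.0375*np.cos(f)])
def pose():
    o=get_obs(); q=o['eef_rot']; return o['eef_pos'],Ro.from_quat([q[1],q[2],q[3],q[0]])
def to(target,R=None):
    p,r=pose(); s=r.inv().apply(np.array(target)-p)*1000
    print('now',p.round(4),'shift tool mm',s.round(1), '' if R is None else ('turn',(r.inv()*R).as_rotvec().round(3)))
E
python3 - <<'E'
from h import *
c=calibration('top')
im=np.array([[28,222],[322,40],[108,348],[403,165],[248,497],[527,332]])/3.2+[115,100]
X=np.array([[.3,.16,.26],[.3,-.16,.26],[.165,.16,.26],[.165,-.16,.26],[0,.16,.095],[0,-.16,.095]])
f=lambda p:(proj(c,bx(p,X))-im).ravel()
m=ray(c,238,230,.1)
s=min((least_squares(f,[m[0],m[1],a]) for a in(0,1,2,-1)),key=lambda s:s.cost)
print(s.x,s.fun.round(1))
b=np.array([[333,447],[420,393]])/3.2+[115,100]
g=lambda t:(proj(c,bx(s.x,[bar(t[0],.05),bar(t[0],-.05)]))-b).ravel()
r=least_squares(g,[.1]);print('hatch',r.x,r.fun.round(1))
for n,u,v in(('A',380.8,197.9),('B',347.5,246.7),('c',347.1,198.3),('d',365.4,222.5),('e',382.9,245)):print(n,ray(c,u,v,.125).round(4))
print('amber',ray(c,291,256,.145)); print('sciss',ray(c,233,248,.01),ray(c,237,288,.01))
print('bar0',bx(s.x,bar(0)),'barup',bx(s.x,bar(2.356)),'port',bx(s.x,[.0541,0,.1491]))
p,R=pose();print(R.as_matrix().round(2))
E
```

```text
[0.48993076 0.14956824 0.54619574] [ 0.7  1.   2.   0.1 -0.8  0.4  0.7 -1.2  0.2  0.7 -3.1 -1.1]
hatch [-0.01778672] [ 0.8 -0.   0.8 -0.4]
A [ 0.5774 -0.3229  0.125 ]
B [ 0.4249 -0.2118  0.125 ]
c [ 0.5787 -0.2153  0.125 ]
d [ 0.5   -0.271  0.125]
e [ 0.4276 -0.3239  0.125 ]
amber [ 0.40042168 -0.0337399   0.145     ]
sciss [0.42930383 0.17137241 0.01      ] [0.29427542 0.15876341 0.01      ]
bar0 [[0.48146092 0.14441957 0.14732105]] barup [[0.61227519 0.22393935 0.33590729]] port [[0.53615958 0.17766996 0.1491    ]]
[[-0.95  0.31 -0.  ]
 [ 0.31  0.95 -0.  ]
 [ 0.   -0.   -1.  ]]
```

Request:
servo_tool(commands="0 0 0.1414 0 0 -16 1;0 0 0.1414 0 0 -16 1;0 0 0.1414 0 0 -16 1;0 0 0.1414 0 0 -16 1;0 0 0.1414 0 0 -16 1")

```text
time_s: 0.72
eef_pos: [0.1762, 0.547, 0.3113]
eef_rot: [-0.0, 0.49, 0.872, -0.001]
wrist_force: [0.5, 0.4, -0.6]
opening: 0.998
grasp_force: 0.0
```

Run:
```python
from h import *
to([.481,.144,.30]); print(pose()[1].as_matrix().round(3))
```

```text
now [0.1762 0.547  0.3113] shift tool mm [-502.8   50.5   11.4] 
[[-0.52   0.854 -0.001]
 [ 0.854  0.52  -0.001]
 [-0.    -0.001 -1.   ]]
```

Request:
servo_tool(commands="0 0 0 -50 5 0 0.6;0 0 0 -50 5 0 0.6;0 0 0 -50 5 0 0.6;0 0 0 -50 5 0 0.6;0 0 0 -50 5 0 0.6")

```text
time_s: 1.35
eef_pos: [0.3293, 0.3461, 0.311]
eef_rot: [-0.0, 0.488, 0.873, -0.0]
wrist_force: [0.2, -0.7, -0.5]
opening: 0.599
grasp_force: 0.0
```

Request:
servo_tool(commands="0 0 0 -50 5 0 0.6;0 0 0 -50 5 0 0.6;0 0 0 -50 5 0 0.6;0 0 0 -50 5 0 0.6;0 0 0 -40 5 0 0.6")

```text
time_s: 1.98
eef_pos: [0.4766, 0.1545, 0.3109]
eef_rot: [-0.0, 0.488, 0.873, -0.0]
wrist_force: [0.3, 1.2, 0.9]
opening: 0.596
grasp_force: 0.0
```

Run:
```python
from h import *
to([.481,.144,.19]); c=calibration('wrist'); cv2.imwrite('pics/w1.png',camera('wrist'))
p=[0.48993076,0.14956824,0.54619574]
print(c['R'].round(2),c['t'].round(3),c['fx'])
print('pred bar',proj(c,bx(p,[bar(0,.05),bar(0,-.05)])).round(0))
```

```text
now [0.4766 0.1545 0.3109] shift tool mm [-11.3  -1.7 120.9] 
[[ 0.85  0.52  0.  ]
 [ 0.5  -0.81  0.32]
 [ 0.17 -0.28 -0.95]] [-0.488 -0.181  0.418] 296.16021775273924
pred bar [[318. 147.]
 [318. 235.]]
```

View pics/w1.png

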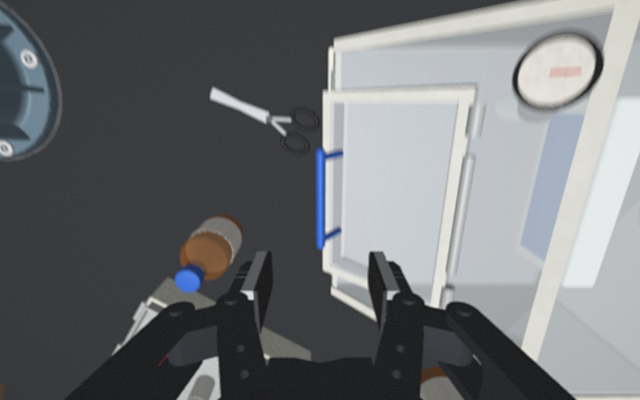

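In the wrist view the bar runs from (320,151) to (321,247). The leaf corners are at (324,92), (326,268) and (475,87), and the box's front left corner is at (334,42). I'll refine the fit with these.

```bash
cat >> h.py <<'E'
def leaf(th,x,y,z=0):
    f=th-np.pi/4; d=np.array([-np.cos(f),0,np.sin(f)]); n=np.array([np.sin(f),0,np.cos(f)])
    return np.array([.1057,y,.2099])-x*d+z*n
E
python3 - <<'E'
from h import *
c=calibration('wrist'); ct=calibration('top')
im=np.array([[320.5,151],[320.5,247],[324,92],[326,268],[475,87],[334,42]])
imt=np.array([[28,222],[322,40],[108,348],[403,165],[333,447],[420,393]])/3.2+[115,100]
Xr=[[.3,.16,.26],[.3,-.16,.26],[.165,.16,.26],[.165,-.16,.26]]
def W(p): return bx(p,[bar(p[3],.05),bar(p[3],-.05),leaf(p[3],-.15,.1075,.0025),leaf(p[3],-.15,-.1075,.0025),leaf(p[3],0,.1075,.0025),[0,.16,.095]])
def f(p): return np.r_[(proj(c,W(p))-im).ravel(),(proj(ct,np.r_[bx(p,Xr),bx(p,[bar(p[3],.05),bar(p[3],-.05)])])-imt).ravel()*2]
s=least_squares(f,[.49,.15,.546,0],loss='soft_l1');print(s.x);print(s.fun.reshape(-1,2).round(1))
s2=least_squares(lambda p:f(np.r_[p,0]),[.49,.15,.546],loss='soft_l1');print(s2.x);print(s2.fun.reshape(-1,2).round(1))
print('bar',bx(s2.x,bar(0)));R=Ro.from_euler('z',s2.x[2]); to(bx(s2.x,bar(0))[0]);print(s2.x[2],pose()[1].apply([0,1,0]))
E
```

```text
[0.50087985 0.14712072 0.56800751 0.08282299]
[[ -0.8   0.8]
 [  1.   -4.9]
 [ -1.3  -0.5]
 [ -0.7  -0.9]
 [ -0.3  -2.3]
 [ -2.5  -2.2]
 [  0.6  -1. ]
 [  0.7  -6.7]
 [ -0.7  -3.4]
 [ -0.3 -10.4]
 [  4.1  -3.5]
 [  3.7  -5.8]]
[0.49718269 0.14483829 0.56671142]
[[-0.3 -0.8]
 [ 1.2 -8.9]
 [ 2.3 -0.3]
 [ 2.  -4.6]
 [-6.1 -2.1]
 [-6.4 -2.2]
 [ 2.3  1.2]
 [ 2.5 -4.3]
 [ 0.9 -1.1]
 [ 1.5 -7.9]
 [ 5.2 -3.7]
 [ 4.4 -5.6]]
bar [[0.48882025 0.13951695 0.14732105]]
now [0.4791 0.1513 0.3107] shift tool mm [-14.7   2.3 163.5] 
0.5667114245319436 [ 8.53286515e-01  5.21441931e-01 -6.60596639e-04]
```

Run:
```python
from h import *
c=calibration('wrist'); ct=calibration('top')
print(pose()[0]); c=dict(c); c['t']=c['t']-c['R']@(np.array([.4766,.1545,.3109])-pose()[0]); print(c['t'])
im=np.array([[320.5,151],[320.5,247],[324,92],[326,268],[475,87],[334,42]])
imt=np.array([[28,222],[322,40],[108,348],[403,165],[333,447],[420,393]])/3.2+[115,100]
Xr=[[.3,.16,.26],[.3,-.16,.26],[.165,.16,.26],[.165,-.16,.26]]
def W(p): return bx(p,[bar(p[3],.05),bar(p[3],-.05),leaf(p[3],-.15,.1075,.0025),leaf(p[3],-.15,-.1075,.0025),leaf(p[3],0,.1075,.0025),[0,.16,.095]])
def f(p): return np.r_[(proj(c,W(p))-im).ravel(),(proj(ct,np.r_[bx(p,Xr),bx(p,[bar(p[3],.05),bar(p[3],-.05)])])-imt).ravel()*2]
for g,x0 in((f,[.49,.15,.546,0]),(lambda p:f(np.r_[p,0]),[.49,.15,.546])):
    s=least_squares(g,x0,loss='soft_l1');print(s.x,s.cost);print(s.fun.reshape(-1,2).round(1).tolist()); 
    p=np.r_[s.x,0][:4]; print('bar',bx(p,bar(p[3])))
    to(bx(p,bar(p[3]))[0])
```

```text
[0.47910135 0.15127607 0.31074297]
[-0.48805682 -0.1801819   0.41779702]
[0.49791159 0.14966443 0.55923074 0.07524262] 30.61545196548633
[[-0.7, 0.8], [0.2, -5.2], [-0.4, -0.2], [-1.4, -1.1], [-0.4, -0.6], [-2.0, -1.8], [-0.1, -0.7], [1.0, -4.9], [-2.1, -2.7], [-0.6, -8.1], [2.2, -2.0], [2.1, -3.7]]
bar [[0.48579932 0.14208362 0.15618885]]
now [0.4791 0.1513 0.3107] shift tool mm [-10.9   1.  154.6] 
[0.49448289 0.1476531  0.55750057] 43.843160536973066
[[-0.2, -0.7], [0.5, -8.8], [2.9, -0.1], [1.0, -4.5], [-5.7, -0.4], [-5.4, -1.9], [1.4, 1.2], [2.7, -2.7], [-0.7, -0.6], [1.0, -5.8], [3.2, -2.1], [2.8, -3.5]]
bar [[0.4860718  0.14240901 0.14732105]]
now [0.4791 0.1513 0.3107] shift tool mm [-10.8   1.4 163.5]
```

Request:
servo_tool(commands="0 0 0 -11 1 30 0.3;0 0 0 0 0 30 0.3;0 0 0 0 0 30 0.3;0 0 0 0 0 20 0.3;0 0 0 0 0 0 0.3")

```text
time_s: 2.65
eef_pos: [0.4809, 0.1474, 0.1994]
eef_rot: [-0.002, 0.488, 0.873, -0.001]
wrist_force: [-0.0, -0.9, 0.3]
opening: 0.298
grasp_force: 0.0
```

Run:
```python
from h import *
to([.486,.142,.139]);cv2.imwrite('pics/w2.png',camera('wrist'))
```

```text
now [0.4809 0.1474 0.1994] shift tool mm [-7.4  1.7 60.3]
```

View pics/w2.png

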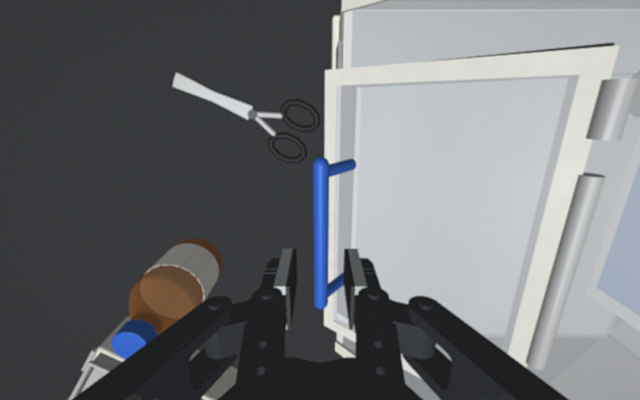

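The bar lies centrally between the fingers, at column 320 with the pads at 285 and 360. I'll descend and grip.

Request:
servo_tool(commands="0 0 0 -7 1 20 0.3;0 0 0 0 0 20 0.3;0 0 0 0 0 20 0.3;0 0 0 0 0 0 0.3;0 0 0 0 0 0 0")

```text
time_s: 3.32
eef_pos: [0.4856, 0.1411, 0.1417]
eef_rot: [-0.001, 0.487, 0.873, -0.002]
wrist_force: [-7.8, -12.0, -0.9]
opening: 0.107
grasp_force: 27.5
```

Request:
servo_tool(commands="0 0 0 0 0 0 0;0 0 0 0 0 0 0;0 0 0 0 0 0 0")

```text
time_s: 3.7
eef_pos: [0.4857, 0.141, 0.1416]
eef_rot: [-0.001, 0.487, 0.873, -0.002]
wrist_force: [-6.3, -5.1, -1.9]
opening: 0.09
grasp_force: 58.4
```

Run:
```python
from h import *
p0=[.496,.1487,.557]
P,R=pose(); print(P,get_obs()['opening'],get_obs()['wrist_force'])
# arc in tool frame for bar, TCP constant offset
Ri=R.inv(); prev=bar(0)
B=Ro.from_euler('z',.557)
for i in range(1,16):
    b=bar(2.356*i/15); d=Ri.apply(B.apply(b-prev))*1000; prev=b; print(i,d.round(1))
```

```text
[0.48571748 0.14102148 0.14160907] 0.09035522697286026 [-6.28258301 -5.07775326 -1.89205261]
1 [ -0.   -8.4 -18.8]
2 [ -0.   -5.4 -19.9]
3 [ -0.   -2.2 -20.5]
4 [  0.    1.  -20.6]
5 [  0.    4.2 -20.2]
6 [  0.    7.3 -19.3]
7 [  0.   10.3 -17.9]
8 [  0.1  12.9 -16.1]
9 [  0.1  15.3 -13.8]
10 [  0.1  17.3 -11.3]
11 [ 0.1 18.8 -8.4]
12 [ 0.1 19.9 -5.4]
13 [ 0.1 20.5 -2.2]
14 [ 0.1 20.6  1. ]
15 [ 0.1 20.2  4.2]
```

Request:
servo_tool(commands="0 0 0 0 -8.4 -18.8 0;0 0 0 0 -5.4 -19.9 0;0 0 0 0 -2.2 -20.5 0;0 0 0 0 1 -20.6 0;0 0 0 0 4.2 -20.2 0")

```text
time_s: 4.32
eef_pos: [0.4888, 0.1428, 0.2453]
eef_rot: [0.009, 0.488, 0.873, 0.014]
wrist_force: [66.1, 39.4, -45.3]
opening: 0.094
grasp_force: 62.7
```

Run:
```python
from h import *
o=get_obs();print(o['eef_pos'],o['wrist_force'],o['torque'],o['opening'])
Ri=pose()[1].inv();d=Ri.apply(o['eef_pos']-[.48572,.14102,.14161])*1000;print(d)
```

```text
[0.48883894 0.14281704 0.24534768] [ 66.12945566  39.41462347 -45.31106264] [ 5.75094463 -9.41939322  0.03692645] 0.09436295032434885
[  -0.38842286    7.06746744 -103.558505  ]
```

The side force shows the real arc starts further round, so the hatch was ajar. I'll relieve the force first, then re-fit.

Request:
servo_tool(commands="0 0 0 0 6 0 0;0 0 0 0 6 0 0;0 0 0 0 4 0 0;0 0 0 0 0 0 0")

```text
time_s: 4.82
eef_pos: [0.488, 0.1424, 0.2422]
eef_rot: [-0.002, 0.488, 0.873, -0.005]
wrist_force: [-18.0, -11.1, 11.6]
opening: 0.092
grasp_force: 66.8
```

Run:
```python
from h import *
o=get_obs();print(o['eef_pos'],o['wrist_force'],o['torque'],o['opening'])
Ri=pose()[1].inv();d=Ri.apply(o['eef_pos']-[.48572,.14102,.14161])*1000;print(d, Ri.apply(o['wrist_force']))
c=calibration('wrist');cv2.imwrite('pics/w3.png',camera('wrist'))
for th in(.5,.7,.8,.9,1,1.1):print(th,proj(c,bx([.496,.1487,.557],[leaf(th,-.15,.1075,.0025),leaf(th,-.15,-.1075,.0025),bar(th,.05),bar(th,-.05)])).round(0).tolist())
```

```text
[0.48795905 0.14242279 0.24221119] [-17.99051336 -11.1137624   11.63547448] [-1.74497174  2.83680054  0.02977973] 0.09172277280103062
[-1.54909172e-02  1.59330598e+00 -1.00623271e+02] [ -0.02922471 -21.26662039 -11.41440122]
0.5 [[275.0, 60.0], [288.0, 325.0], [292.0, 158.0], [297.0, 299.0]]
0.7 [[259.0, 53.0], [278.0, 351.0], [293.0, 167.0], [298.0, 326.0]]
0.8 [[252.0, 49.0], [274.0, 367.0], [297.0, 173.0], [302.0, 342.0]]
0.9 [[247.0, 43.0], [273.0, 385.0], [305.0, 179.0], [309.0, 359.0]]
1 [[245.0, 37.0], [273.0, 405.0], [318.0, 186.0], [319.0, 379.0]]
1.1 [[247.0, 29.0], [276.0, 428.0], [337.0, 195.0], [334.0, 400.0]]
```

View pics/w3.png

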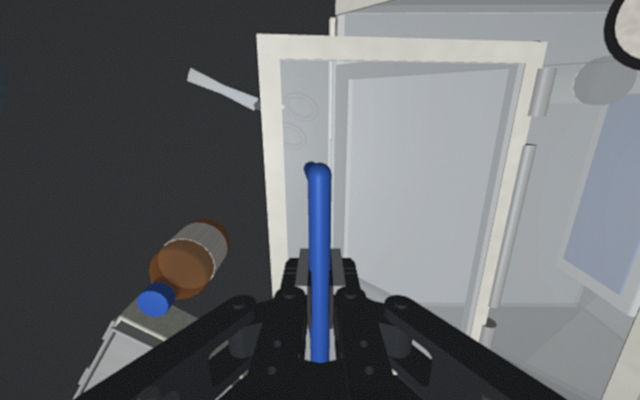

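Leaf's free left corner is at (257,36), its hinge-side corner at about (546,43), and the bar's end at (318,168). I'll fit the hatch angle from these.

Run:
```python
from h import *
c=calibration('wrist'); print(pose()[0])
im=np.array([[257,36],[546,43],[318,168]]);p0=np.array([.496,.1487,.557])
def f(p):
    q=p[:3]; return np.r_[(proj(c,bx(q,[leaf(p[3],-.15,.1075,.0025),leaf(p[3],0,.1075,.0025),bar(p[3],.05)]))-im).ravel(),(q-p0)*[700,700,300]]
s=least_squares(f,[*p0,.9]);print(s.x,s.fun.round(1))
P,R=pose();B=Ro.from_euler('z',s.x[2])
print('TCP in box',B.inv().apply(P-[s.x[0],s.x[1],0]),'bar',bar(s.x[3]))
```

```text
[0.48795311 0.14244693 0.24220161]
[0.49750123 0.15337531 0.55328804 0.90446646] [-1.4 -0.9  4.5 -1.3 -3.2  3.9  1.1  3.3 -1.1]
TCP in box [-0.01386627 -0.00428046  0.24220161] bar [-0.01495337  0.          0.26210167]
```

Run:
```python
from h import *
Ri=pose()[1].inv();B=Ro.from_euler('z',.553);t=np.linspace(.905,2.356,11)
for i in range(10): print(t[i+1].round(3),(Ri.apply(B.apply(bar(t[i+1])-bar(t[i])))*1000).round(1))
```

```text
1.05 [  0.    8.7 -17. ]
1.195 [  0.   11.  -15.6]
1.34 [  0.   13.2 -13.8]
1.485 [  0.   15.  -11.7]
1.63 [ 0.  16.5 -9.5]
1.776 [ 0.  17.7 -7. ]
1.921 [ 0.  18.6 -4.3]
2.066 [ 0.  19.  -1.6]
2.211 [ 0.  19.   1.2]
2.356 [ 0.  18.7  3.9]
```

Request:
servo_tool(commands="0 0 0 0 5.7 -16 0;0 0 0 0 11 -15.6 0;0 0 0 0 13.2 -13.8 0")

```text
time_s: 5.25
eef_pos: [0.5155, 0.1595, 0.2876]
eef_rot: [-0.001, 0.488, 0.873, -0.002]
wrist_force: [-1.7, -2.3, -4.7]
opening: 0.092
grasp_force: 62.2
```

Run:
```python
from h import *
o=get_obs();Ri=pose()[1].inv();print('F tool',Ri.apply(o['wrist_force']).round(1))
B=Ro.from_euler('z',.553); P=B.inv().apply(o['eef_pos']-[.4975,.1534,0]); b=P+[-.001,0,.02]-[.1057,0,.2099]
print(P,np.hypot(b[0],b[2]), 'th',np.arctan2(b[2],-b[0])+np.arctan2(.0626,.1156))
```

```text
F tool [-1.1 -2.6  4.7]
[ 0.01851796 -0.00430698  0.28764992] 0.13164770749601762 th 1.3331231600742564
```

Forces are near zero and the arc fits. Continuing.

Request:
servo_tool(commands="0 0 0 0 15 -11.7 0;0 0 0 0 16.5 -9.5 0;0 0 0 0 17.7 -7 0;0 0 0 0 18.6 -4.3 0;0 0 0 0 19 -1.6 0")

```text
time_s: 5.88
eef_pos: [0.5906, 0.2057, 0.3235]
eef_rot: [0.0, 0.488, 0.873, -0.0]
wrist_force: [-5.3, -3.2, 4.5]
opening: 0.09
grasp_force: 59.2
```

Request:
servo_tool(commands="0 0 0 0 19 1.2 0;0 0 0 0 18.7 3.9 0;0 0 0 0 0 0 0;0 0 0 0 0 0 0")

```text
time_s: 6.38
eef_pos: [0.6241, 0.2264, 0.318]
eef_rot: [0.002, 0.487, 0.873, 0.002]
wrist_force: [4.2, 3.5, 3.9]
opening: 0.091
grasp_force: 60.5
```

Run:
```python
from h import *
o=get_obs();Ri=pose()[1].inv();print('F tool',Ri.apply(o['wrist_force']).round(1))
B=Ro.from_euler('z',.553); P=B.inv().apply(o['eef_pos']-[.4975,.1534,0]); b=P+[-.001,0,.02]-[.1057,0,.2099]
print(P,np.hypot(b[0],b[2]), 'th',np.arctan2(b[2],-b[0])+np.arctan2(.0626,.1156))
```

```text
F tool [ 0.7  5.5 -3.8]
[ 0.14608222 -0.00436028  0.31800609] 0.13402287333853477 th 2.365356683000748
```

Hatch is at about 2.36. I'll release, lift clear, and work out the turn to the 45° jar attitude.

Request:
servo_tool(commands="0 0 0 0 0 0 0.22;0 0 0 0 0 0 0.22;0 0 0 0 0 -20 0.22;0 0 0 0 0 -35 0.22;0 0 0 0 0 -35 0.22")

```text
time_s: 7.0
eef_pos: [0.6225, 0.2253, 0.4072]
eef_rot: [-0.0, 0.488, 0.873, -0.001]
wrist_force: [0.4, -0.0, -0.2]
opening: 0.221
grasp_force: 0.0
```

```bash
cat >> h.py <<'E'
P0=np.array([.4975,.1534,.5533]); B=Ro.from_euler('z',P0[2])
def att(yaw,pitch=np.pi/4):
    b=Ro.from_euler('z',yaw); s,c=np.sin(pitch),np.cos(pitch)
    return b*Ro.from_matrix(np.array([[s,0,c],[0,-1,0],[c,0,-s]]).T.T)
E
python3 - <<'E'
from h import *
o=get_obs();print(o['q'].round(2),o['wrist_force'].round(1),o['opening'])
for y in(0,.3,.5533):
    R=att(y);print(R.as_matrix().round(2).tolist()); G=np.array([.425,-.212,.105]); z=R.apply([0,0,1])
    to(G-.078*z,R)
print('yawed only');p,r=pose();print((r.inv()*att(.5533,np.pi/2)).as_rotvec())
E
```

```text
[ 0.17  0.3   1.12 -0.    1.73 -0.38] [ 0.4 -0.  -0.2] 0.22147607457067198
[[0.71, 0.0, 0.71], [0.0, -1.0, 0.0], [0.71, 0.0, -0.71]]
now [0.6225 0.2253 0.4072] shift tool mm [-240.1 -444.1  247.6] ('turn', array([-0.827,  0.463,  1.993]))
[[0.68, 0.3, 0.68], [0.21, -0.96, 0.21], [0.71, 0.0, -0.71]]
now [0.6225 0.2253 0.4072] shift tool mm [-255.3 -450.5  247.6] ('turn', array([-0.712,  0.552,  1.716]))
[[0.6, 0.53, 0.6], [0.37, -0.85, 0.37], [0.71, 0.0, -0.71]]
now [0.6225 0.2253 0.4072] shift tool mm [-269.1 -452.2  247.6] ('turn', array([-0.614,  0.615,  1.48 ]))
yawed only
[-1.11463654e-03  8.61702332e-04  1.56917705e+00]
```

```bash
cat >> h.py <<'E'
def plan(pts,ns,Rt,nrot,R0=None,p=None,claw=1):
    P,R=pose(); P=P if p is None else p; R=R if R0 is None else R0
    w=(R.inv()*Rt).as_rotvec()/nrot; k=0; out=[]
    for q,n in zip(pts,ns):
        d=(np.array(q)-P)/n
        for i in range(n):
            ww=w if k<nrot else w*0; s=R.inv().apply(d)*1000
            out.append(' '.join(f'{v:.3f}' for v in ww)+' '+' '.join(f'{v:.0f}' for v in s)+f' {claw}'); R=R*Ro.from_rotvec(ww); k+=1
        P=np.array(q)
    for i in range(0,len(out),5): print(';'.join(out[i:i+5]))
E
python3 - <<'E'
from h import *
R=att(P0[2]);z=R.apply([0,0,1]); G=np.array([.425,-.212,.105]);P,_=pose()
a=P+B.apply([-.12,-.05,0]); h=G-.088*z
plan([a,h],[3,9],R,11,claw=.75); print(h)
E
```

```text
-0.056 0.056 0.135 -17 -40 0 0.75;-0.056 0.056 0.135 -22 -37 -3 0.75;-0.056 0.056 0.135 -26 -34 -7 0.75;-0.056 0.056 0.135 -41 -28 16 0.75;-0.056 0.056 0.135 -46 -23 12 0.75
-0.056 0.056 0.135 -49 -17 8 0.75;-0.056 0.056 0.135 -51 -10 4 0.75;-0.056 0.056 0.135 -52 -4 1 0.75;-0.056 0.056 0.135 -52 3 -2 0.75;-0.056 0.056 0.135 -51 10 -4 0.75
-0.056 0.056 0.135 -49 17 -6 0.75;-0.000 0.000 0.000 -46 24 -8 0.75
[ 0.37205894 -0.2446993   0.1672254 ]
```

Request:
servo_tool(commands="-0.056 0.056 0.135 -17 -40 0 0.75;-0.056 0.056 0.135 -22 -37 -3 0.75;-0.056 0.056 0.135 -26 -34 -7 0.75;-0.056 0.056 0.135 -41 -28 16 0.75;-0.056 0.056 0.135 -46 -23 12 0.75")

```text
time_s: 7.62
eef_pos: [0.5071, 0.0382, 0.3522]
eef_rot: [-0.052, 0.739, 0.645, 0.187]
wrist_force: [1.1, -1.4, -0.4]
opening: 0.751
grasp_force: 0.0
```

Request:
servo_tool(commands="-0.056 0.056 0.135 -49 -17 8 0.75;-0.056 0.056 0.135 -51 -10 4 0.75;-0.056 0.056 0.135 -52 -4 1 0.75")

```text
time_s: 8.0
eef_pos: [0.4488, -0.0836, 0.2718]
eef_rot: [-0.08, 0.837, 0.459, 0.286]
wrist_force: [-0.1, -1.1, -0.3]
opening: 0.748
grasp_force: 0.0
```

Run:
```python
from h import *
R=att(P0[2]);z=R.apply([0,0,1]); G=np.array([.425,-.212,.105])
print(get_obs()['q'].round(2));to(G-.088*z,R);plan([G-.088*z],[6],R,4,claw=.75)
```

```text
[-0.9  -0.27  2.07  0.61  1.44 -0.44]
now [ 0.4488 -0.0836  0.2718] shift tool mm [-206.1   15.    -9. ] ('turn', array([-0.162,  0.164,  0.399]))
-0.041 0.041 0.100 -34 3 -2 0.75;-0.041 0.041 0.100 -34 6 -3 0.75;-0.041 0.041 0.100 -33 9 -4 0.75;-0.041 0.041 0.100 -32 13 -5 0.75;-0.000 0.000 0.000 -30 16 -5 0.75
-0.000 0.000 0.000 -30 16 -5 0.75
```

Request:
servo_tool(commands="-0.041 0.041 0.1 -34 3 -2 0.75;-0.041 0.041 0.1 -34 6 -3 0.75;-0.041 0.041 0.1 -33 9 -4 0.75;-0.041 0.041 0.1 -32 13 -5 0.75;0 0 0 -30 16 -5 0.75")

```text
time_s: 8.62
eef_pos: [0.3844, -0.218, 0.1851]
eef_rot: [-0.105, 0.889, 0.252, 0.367]
wrist_force: [-0.3, 0.2, 0.7]
opening: 0.749
grasp_force: 0.0
```

Request:
servo_tool(commands="0 0 0 0 0 0 0.75")

```text
time_s: 8.75
eef_pos: [0.3846, -0.2186, 0.185]
eef_rot: [-0.105, 0.889, 0.252, 0.367]
wrist_force: [-0.2, -0.1, -0.5]
opening: 0.747
grasp_force: 0.0
```

Run:
```python
from h import *
R=att(P0[2]);z=R.apply([0,0,1]); G=np.array([.425,-.212,.105])
print(get_obs()['q'].round(2));to(G-.088*z,R); c=calibration('wrist')
cv2.imwrite('pics/w4.png',camera('wrist')); print(proj(c,[[.4249,-.2118,.125],[.4249,-.2118,.065]]))
```

```text
[-1.36 -0.06  2.17  0.74  1.41 -0.61]
now [ 0.3846 -0.2186  0.185 ] shift tool mm [-29.8  15.6  -4.6] ('turn', array([-0.001,  0.002, -0.002]))
[[338.50076357 236.28845492]
 [335.0292064  257.39057324]]
```

View pics/w4.png

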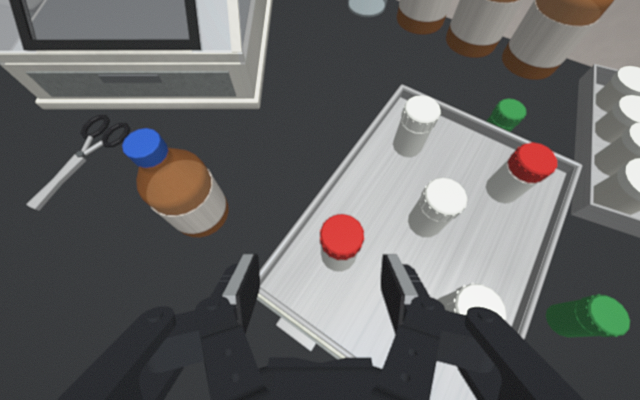

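Red lid B is centred at (342,235), between the fingers. Red lid A is at (532,163), and the white lids at (421,109), (444,199) and (480,305) stay put.

Run:
```python
from h import *
c=calibration('wrist')
for u,v in((342,235),(532,163),(444,199)):print(ray(c,u,v,.125).round(4))
R=att(P0[2]);z=R.apply([0,0,1]); g=ray(c,342,235,.125); g[2]=.105
to(g-.06*z); to(g+.022*z)
```

```text
[ 0.428  -0.2126  0.125 ]
[ 0.5757 -0.3224  0.125 ]
[ 0.5005 -0.2692  0.125 ]
now [ 0.3851 -0.2177  0.1855] shift tool mm [-29.2  18.3  24.6] 
now [ 0.3851 -0.2177  0.1855] shift tool mm [-29.1  18.4 106.6]
```

Request:
servo_tool(commands="0 0 0 -15 9 0 0.75;0 0 0 -14 9 20 0.75;0 0 0 0 0 30 0.75;0 0 0 0 0 30 0.75;0 0 0 0 0 26 0.75")

```text
time_s: 9.43
eef_pos: [0.4422, -0.2027, 0.0901]
eef_rot: [-0.105, 0.888, 0.254, 0.367]
wrist_force: [-0.2, 0.7, 0.5]
opening: 0.747
grasp_force: 0.0
```

Request:
servo_tool(commands="0 0 0 0 0 0 0.75;0 0 0 0 0 0 0.75")

```text
time_s: 9.68
eef_pos: [0.4413, -0.2039, 0.0907]
eef_rot: [-0.104, 0.889, 0.254, 0.367]
wrist_force: [-0.8, 0.1, -0.0]
opening: 0.745
grasp_force: 0.0
```

Run:
```python
from h import *
R=att(P0[2]);z=R.apply([0,0,1]); to(np.array([.428,-.2126,.105])+.022*z,R);o=get_obs();print(o['q'].round(2),o['wrist_force'],o['opening'])
c=calibration('wrist');cv2.imwrite('pics/w5.png',camera('wrist'))
```

```text
now [ 0.4413 -0.2039  0.0907] shift tool mm [-1.1  0.4  0.6] ('turn', array([-0.001,  0.002,  0.003]))
[-1.2   0.21  2.16  0.86  1.15 -0.71] [-0.77589438  0.05191078 -0.01154376] 0.745461257468176
```

View pics/w5.png

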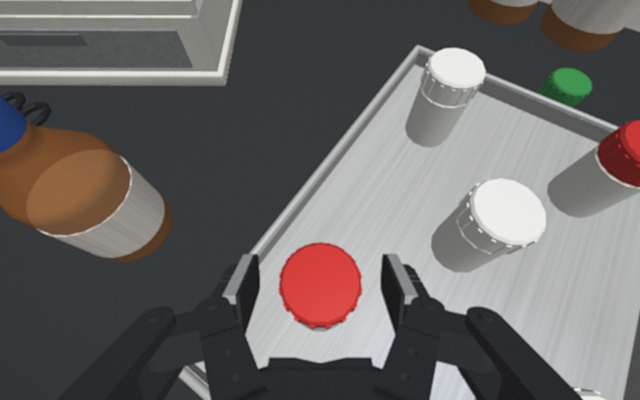

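The lid is centred between the pads: 320, with the pads at about 250 and 390. I'll grip and lift.

Request:
servo_tool(commands="0 0 0 0 0 0 0;0 0 0 0 0 0 0;0 0 0 0 0 0 0;0 0 0 0 0 0 0;0 0 0 0 0 0 0")

```text
time_s: 10.35
eef_pos: [0.4411, -0.2046, 0.0904]
eef_rot: [-0.104, 0.889, 0.253, 0.367]
wrist_force: [-5.6, -0.8, 6.9]
opening: 0.395
grasp_force: 59.1
```

Request:
servo_tool(commands="0 0 0 5 0 -5 0;0 0 0 14 0 -14 0;0 0 0 25 0 -25 0;0 0 0 28 0 -28 0;0 0 0 23 0 -23 0")

```text
time_s: 10.98
eef_pos: [0.4411, -0.2036, 0.2255]
eef_rot: [-0.104, 0.889, 0.253, 0.367]
wrist_force: [-0.1, -0.3, -0.7]
opening: 0.394
grasp_force: 59.6
```

Run:
```python
from h import *
R=att(P0[2]);z=R.apply([0,0,1]);P,_=pose();o=get_obs();print(P,o['wrist_force'],o['opening'],o['q'].round(2))
def T(x,y,zz): return bx(P0,[x,y,zz])[0]+.022*z
c=calibration('top');s=ray(c,115+183/3.2,100+283/3.2,.14);print('stored box',B.inv().apply(s-[*P0[:2],0]))
h=T(-.06,-.036,.25);print(h,T(.007,-.036,.198)); plan([h],[11],R,1,claw=0)
```

```text
[ 0.44105854 -0.20361339  0.22549457] [-0.14833345 -0.31315347 -0.72504886] 0.39397237846755334 [-1.2  -0.09  2.1   0.78  1.38 -0.45]
stored box [0.20402569 0.09286204 0.14      ]
[0.47860548 0.09941634 0.23444365] [0.53560875 0.13462469 0.18244365]
-0.001 0.003 0.001 13 -22 12 0;-0.000 0.000 0.000 13 -22 12 0;-0.000 0.000 0.000 13 -22 12 0;-0.000 0.000 0.000 13 -22 12 0;-0.000 0.000 0.000 13 -22 12 0
-0.000 0.000 0.000 13 -22 12 0;-0.000 0.000 0.000 13 -22 12 0;-0.000 0.000 0.000 13 -22 12 0;-0.000 0.000 0.000 13 -22 12 0;-0.000 0.000 0.000 13 -22 12 0
-0.000 0.000 0.000 13 -22 12 0
```

Request:
servo_tool(commands="0 0 0 10 -16 9 0;0 0 0 16 -27 15 0;0 0 0 18 -30 16 0;0 0 0 18 -30 16 0;0 0 0 18 -30 16 0")

```text
time_s: 11.6
eef_pos: [0.4622, -0.0328, 0.2295]
eef_rot: [-0.105, 0.889, 0.253, 0.367]
wrist_force: [-0.3, -0.3, -0.1]
opening: 0.393
grasp_force: 59.7
```

Request:
servo_tool(commands="0 0 0 18 -30 16 0;0 0 0 18 -30 16 0;0 0 0 17 -30 16 0;0 0 0 10 -19 12 0;0 0 0 0 0 0 0")

```text
time_s: 12.22
eef_pos: [0.478, 0.1065, 0.2311]
eef_rot: [-0.106, 0.888, 0.255, 0.367]
wrist_force: [-0.4, 0.4, -0.8]
opening: 0.393
grasp_force: 59.8
```

Run:
```python
from h import *
R=att(P0[2]);z=R.apply([0,0,1]);o=get_obs();print(o['wrist_force'],o['opening'],o['q'].round(2))
def T(x,y,zz): return bx(P0,[x,y,zz])[0]+.022*z
to(T(.007,-.036,.198),R);to(T(.085,-.036,.122),R)
c=calibration('wrist');cv2.imwrite('pics/w6.png',camera('wrist'))
k=[[.0541-.0442*s,.0975*t,.1491-.0442*s] for s,t in((1,1),(1,-1),(-1,-1),(-1,1))];print(proj(c,bx(P0,k)).round(0).tolist())
```

```text
[-0.38592125  0.39982742 -0.78615353] 0.3927369571135007 [-0.47 -0.46  2.37  0.83  0.96  0.15]
now [0.478  0.1065 0.2311] shift tool mm [10.8  6.7 79.4] ('turn', array([-0.004,  0.002,  0.004]))
now [0.478  0.1065 0.2311] shift tool mm [ 12.5   7.2 188.3] ('turn', array([-0.004,  0.002,  0.004]))
[[193.0, 245.0], [387.0, 247.0], [398.0, 117.0], [174.0, 116.0]]
```

View pics/w6.png

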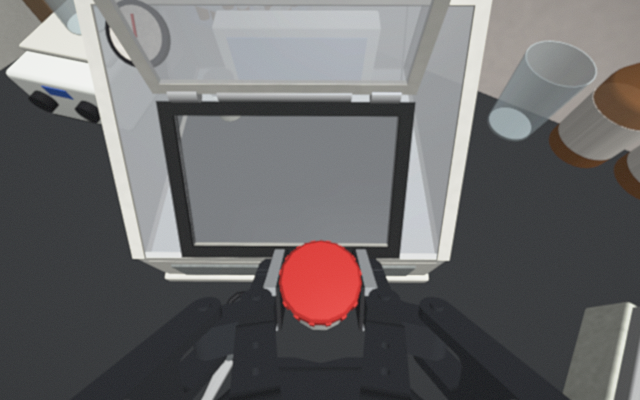

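The port's inner edge is at (177,115), (399,116), (193,246) and (388,246), within 3 px of prediction. So the box pose is good and the jar hangs upright. I'll line up and go straight in.

Request:
servo_tool(commands="0.004 -0.002 -0.004 6 4 15 0;0 0 0 6 3 25 0;0 0 0 0 0 25 0;0 0 0 0 0 10 0;0 0 0 0 0 0 0")

```text
time_s: 12.9
eef_pos: [0.5344, 0.1306, 0.186]
eef_rot: [-0.106, 0.889, 0.255, 0.365]
wrist_force: [-0.3, -0.0, -1.1]
opening: 0.397
grasp_force: 59.8
```

Run:
```python
from h import *
R=att(P0[2]);z=R.apply([0,0,1])
def T(x,y,zz): return bx(P0,[x,y,zz])[0]+.022*z
to(T(.085,-.036,.122),R);print(get_obs()['q'].round(2))
```

```text
now [0.5344 0.1306 0.186 ] shift tool mm [  1.7  -2.1 113.6] ('turn', array([-0.006,  0.005,  0.004]))
[-0.32 -0.18  2.28  0.95  0.73  0.06]
```

Request:
servo_tool(commands="-0.003 0.003 0.002 1 -2 16 0;-0.003 0.002 0.002 1 0 25 0;0 0 0 0 0 25 0;0 0 0 0 0 25 0;0 0 0 0 0 18 0")

```text
time_s: 13.52
eef_pos: [0.6011, 0.1737, 0.1114]
eef_rot: [-0.104, 0.888, 0.252, 0.369]
wrist_force: [0.4, 0.6, -1.3]
opening: 0.394
grasp_force: 59.8
```

Request:
servo_tool(commands="0 0 0 0 0 0 0;0 0 0 0 0 0 0")

```text
time_s: 13.78
eef_pos: [0.6004, 0.1736, 0.1119]
eef_rot: [-0.104, 0.888, 0.253, 0.369]
wrist_force: [0.5, 0.4, -0.5]
opening: 0.396
grasp_force: 59.8
```

Run:
```python
from h import *
R=att(P0[2]);z=R.apply([0,0,1])
def T(x,y,zz): return bx(P0,[x,y,zz])[0]+.022*z
to(T(.085,-.036,.122),R);print(get_obs()['wrist_force'])
```

```text
now [0.6004 0.1736 0.1119] shift tool mm [-2.2 -0.9  5.5] ('turn', array([ 0.001, -0.002,  0.001]))
[ 0.53920707  0.38193787 -0.51525876]
```

Request:
servo_tool(commands="0 0 0 -1.5 0 1.5 0;0 0 0 -1.5 0 1.5 0;0 0 0 -0.7 0 0.7 0;0 0 0 0 0 0 0")

```text
time_s: 14.28
eef_pos: [0.6002, 0.1741, 0.1056]
eef_rot: [-0.104, 0.889, 0.253, 0.369]
wrist_force: [-0.3, 0.1, -0.2]
opening: 0.399
grasp_force: 59.8
```

Request:
servo_tool(commands="0 0 0 -0.5 0 0.5 0;0 0 0 0 0 0 0")

```text
time_s: 14.52
eef_pos: [0.6006, 0.1743, 0.1054]
eef_rot: [-0.104, 0.888, 0.253, 0.369]
wrist_force: [-1.2, -0.5, 3.3]
opening: 0.396
grasp_force: 60.1
```

Request:
servo_tool(commands="0 0 0 -0.5 0 0.5 0;0 0 0 0 0 0 0")

```text
time_s: 14.78
eef_pos: [0.6009, 0.1744, 0.1054]
eef_rot: [-0.104, 0.888, 0.253, 0.37]
wrist_force: [-6.7, -1.5, 9.4]
opening: 0.397
grasp_force: 60.9
```

On the floor. I'll release gently and back straight out.

Request:
servo_tool(commands="0 0 0 0.4 0 -0.4 0.45;0 0 0 0 0 0 0.5;0 0 0 0 0 0 0.58;0 0 0 0 0 0 0.58")

```text
time_s: 15.28
eef_pos: [0.6002, 0.1741, 0.1046]
eef_rot: [-0.104, 0.889, 0.253, 0.369]
wrist_force: [0.5, -1.1, 0.9]
opening: 0.575
grasp_force: 0.0
```

Request:
servo_tool(commands="0 0 0 0 0 -10 0.58;0 0 0 0 0 -25 0.58;0 0 0 0 0 -30 0.58;0 0 0 0 0 -35 0.58;0 0 0 0 0 -35 0.58")

```text
time_s: 15.9
eef_pos: [0.5178, 0.1236, 0.2008]
eef_rot: [-0.104, 0.889, 0.253, 0.368]
wrist_force: [1.1, 0.2, 0.5]
opening: 0.583
grasp_force: 0.0
```

Run:
```python
from h import *
R=att(P0[2]);z=R.apply([0,0,1]);P,_=pose();print(P,get_obs()['wrist_force'])
c=calibration('wrist');im=camera('wrist');cv2.imwrite('pics/w7.png',im)
hs=cv2.cvtColor(im,cv2.COLOR_BGR2HSV);m=((hs[...,0]<8)|(hs[...,0]>172))&(hs[...,1]>150)&(hs[...,2]>80)
n,_,st,ce=cv2.connectedComponentsWithStats(m.astype(np.uint8))
for i in range(1,n):
    if st[i,4]>80:
        w=ray(c,*ce[i],.14);print(st[i],ce[i].round(0),'box',B.inv().apply(w-[*P0[:2],0]).round(3))
G=np.array([.5757,-.3224,.105]);plan([P+[-.06,-.06,.03],G-.09*z+[0,0,.03]],[3,11],R,1,claw=.75)
```

```text
[0.51779473 0.12357228 0.2008437 ] [1.0859299  0.24497882 0.54364018]
[ 301  172   40   41 1299] [320. 192.] box [ 0.079 -0.037  0.14 ]
0.003 -0.002 0.004 -13 6 -26 0.75;0.000 -0.000 0.000 -13 6 -26 0.75;0.000 -0.000 0.000 -13 6 -26 0.75;0.000 -0.000 0.000 -13 35 -9 0.75;0.000 -0.000 0.000 -13 35 -9 0.75
0.000 -0.000 0.000 -13 35 -9 0.75;0.000 -0.000 0.000 -13 35 -9 0.75;0.000 -0.000 0.000 -13 35 -9 0.75;0.000 -0.000 0.000 -13 35 -9 0.75;0.000 -0.000 0.000 -13 35 -9 0.75
0.000 -0.000 0.000 -13 35 -9 0.75;0.000 -0.000 0.000 -13 35 -9 0.75;0.000 -0.000 0.000 -13 35 -9 0.75;0.000 -0.000 0.000 -13 35 -9 0.75
```

Jar B stands at box (0.079, -0.037). Now jar A.

Request:
servo_tool(commands="0.003 -0.002 0.004 -13 6 -26 0.58;0 0 0 -13 6 -26 0.75;0 0 0 -13 6 -26 0.75;0 0 0 -13 35 -9 0.75;0 0 0 -13 35 -9 0.75")

```text
time_s: 16.58
eef_pos: [0.4681, -0.0121, 0.2226]
eef_rot: [-0.105, 0.889, 0.252, 0.368]
wrist_force: [-0.4, 1.2, -1.0]
opening: 0.75
grasp_force: 0.0
```

Request:
servo_tool(commands="0 0 0 -13 35 -9 0.75;0 0 0 -13 35 -9 0.75;0 0 0 -13 35 -9 0.75;0 0 0 -13 35 -9 0.75;0 0 0 -13 35 -9 0.75")

```text
time_s: 17.2
eef_pos: [0.4937, -0.2018, 0.207]
eef_rot: [-0.106, 0.889, 0.251, 0.367]
wrist_force: [0.2, -0.4, -0.1]
opening: 0.749
grasp_force: 0.0
```

Request:
servo_tool(commands="0 0 0 -13 35 -9 0.75;0 0 0 -13 35 -9 0.75;0 0 0 -13 35 -9 0.75;0 0 0 -13 35 -9 0.75;0 0 0 0 0 0 0.75")

```text
time_s: 17.82
eef_pos: [0.5142, -0.3547, 0.1951]
eef_rot: [-0.105, 0.89, 0.251, 0.367]
wrist_force: [-0.6, 1.2, 0.6]
opening: 0.75
grasp_force: 0.0
```

```bash
cat > red.py <<'E'
from h import *
def reds(z):
    c=calibration('wrist');im=camera('wrist')
    hs=cv2.cvtColor(im,cv2.COLOR_BGR2HSV);m=((hs[...,0]<8)|(hs[...,0]>172))&(hs[...,1]>150)&(hs[...,2]>150)
    n,_,st,ce=cv2.connectedComponentsWithStats(m.astype(np.uint8)); out=[]
    for i in range(1,n):
        if st[i,4]>80: w=ray(c,*ce[i],z);print(st[i],ce[i].round(0),w.round(4),'box',B.inv().apply(w-[*P0[:2],0]).round(3))
E
python3 - <<'E'
from red import *
R=att(P0[2]);z=R.apply([0,0,1]);print(get_obs()['q'].round(2))
G=np.array([.5757,-.3224,.105]);to(G-.09*z,R);reds(.125);to(G+.022*z,R)
E
```

```text
[-1.18  0.32  1.71  0.79  1.35 -0.44]
now [ 0.5142 -0.3547  0.1951] shift tool mm [-14.6   4.9  22.7] ('turn', array([-0.001,  0.002, -0.004]))
[ 313  186   39   35 1051] [332. 203.] [ 0.5811 -0.3264  0.125 ] box [-0.181 -0.452  0.125]
now [ 0.5141 -0.3528  0.1949] shift tool mm [-15.    6.9 134. ] ('turn', array([-0.002,  0.001, -0.004]))
```

Request:
servo_tool(commands="0.002 -0.001 0.004 -8 5 5 0.75;0 0 0 -6 4 20 0.75;0 0 0 0 0 25 0.75;0 0 0 0 0 10 0.75;0 0 0 0 0 0 0.75")

```text
time_s: 18.5
eef_pos: [0.5469, -0.3411, 0.1419]
eef_rot: [-0.109, 0.89, 0.25, 0.366]
wrist_force: [-1.0, 0.4, -0.4]
opening: 0.752
grasp_force: 0.0
```

Run:
```python
from red import *
R=att(P0[2]);z=R.apply([0,0,1])
G=np.array([.578,-.3245,.105]);to(G+.022*z,R);reds(.125);print(get_obs()['wrist_force'])
```

```text
now [ 0.5469 -0.3411  0.1419] shift tool mm [-1.1  2.7 73. ] ('turn', array([-0.007,  0.002, -0.007]))
[ 302  192   52   50 1923] [328. 216.] [ 0.5811 -0.327   0.125 ] box [-0.181 -0.453  0.125]
[-0.63796781 -1.16969085  0.00562118]
```

Run:
```python
from red import *
R=att(P0[2]);z=R.apply([0,0,1])
to(np.array([.5805,-.3265,.105])+.022*z,R)
```

```text
now [ 0.5469 -0.342   0.1427] shift tool mm [-0.5  4.9 74.7] ('turn', array([-0.005,  0.002, -0.007]))
```

Request:
servo_tool(commands="-0.005 0.002 -0.007 0 5 5 0.75;0 0 0 0 0 25 0.75;0 0 0 0 0 25 0.75;0 0 0 0 0 20 0.75;0 0 0 0 0 0 0.75")

```text
time_s: 19.18
eef_pos: [0.5946, -0.3179, 0.0888]
eef_rot: [-0.105, 0.889, 0.252, 0.368]
wrist_force: [-0.3, 1.0, -0.1]
opening: 0.749
grasp_force: 0.0
```

Request:
servo_tool(commands="0 0 0 0 0 0 0.75")

```text
time_s: 19.3
eef_pos: [0.5945, -0.3196, 0.0904]
eef_rot: [-0.104, 0.889, 0.252, 0.368]
wrist_force: [0.3, -1.1, 0.4]
opening: 0.748
grasp_force: 0.0
```

Run:
```python
from red import *
R=att(P0[2]);z=R.apply([0,0,1])
to(np.array([.5805,-.3265,.105])+.022*z,R);reds(.125);print(get_obs()['wrist_force'])
```

```text
now [ 0.5945 -0.3196  0.0904] shift tool mm [-0.7 -1.5  0.7] ('turn', array([0.001, 0.   , 0.001]))
[ 275  239   82   84 5134] [316. 280.] [ 0.581  -0.3268  0.125 ] box [-0.181 -0.452  0.125]
[ 0.02398892 -0.63968896  0.24808547]
```

Request:
servo_tool(commands="0 0 0 0 -1.5 0 0.75;0 0 0 0 0 0 0;0 0 0 0 0 0 0;0 0 0 0 0 0 0;0 0 0 0 0 0 0")

```text
time_s: 19.98
eef_pos: [0.5938, -0.3182, 0.0904]
eef_rot: [-0.104, 0.889, 0.252, 0.368]
wrist_force: [-2.4, -1.7, 4.6]
opening: 0.395
grasp_force: 59.4
```

Request:
servo_tool(commands="0 0 0 0 0 0 0;0 0 0 0 0 0 0")

```text
time_s: 20.23
eef_pos: [0.5938, -0.3182, 0.0903]
eef_rot: [-0.104, 0.889, 0.252, 0.368]
wrist_force: [-2.7, -1.8, 5.5]
opening: 0.393
grasp_force: 59.4
```

Request:
servo_tool(commands="0 0 0 5 0 -5 0;0 0 0 14 0 -14 0;0 0 0 25 0 -25 0;0 0 0 28 0 -28 0;0 0 0 23 0 -23 0")

```text
time_s: 20.85
eef_pos: [0.5938, -0.3176, 0.2271]
eef_rot: [-0.103, 0.889, 0.253, 0.368]
wrist_force: [0.4, 0.1, 0.1]
opening: 0.397
grasp_force: 59.6
```

Run:
```python
from red import *
R=att(P0[2]);z=R.apply([0,0,1]);print(get_obs()['q'].round(2))
def T(x,y,zz): return bx(P0,[x,y,zz])[0]+.022*z
plan([T(-.06,.036,.25)],[14],R,1,claw=0);reds(.26)
```

```text
[-1.03  0.32  1.64  0.82  1.3  -0.29]
0.002 0.000 0.002 7 -35 6 0;0.000 0.000 0.000 6 -35 6 0;0.000 0.000 0.000 6 -35 6 0;0.000 0.000 0.000 6 -35 6 0;0.000 0.000 0.000 6 -35 6 0
0.000 0.000 0.000 6 -35 6 0;0.000 0.000 0.000 6 -35 6 0;0.000 0.000 0.000 6 -35 6 0;0.000 0.000 0.000 6 -35 6 0;0.000 0.000 0.000 6 -35 6 0
0.000 0.000 0.000 6 -35 6 0;0.000 0.000 0.000 6 -35 6 0;0.000 0.000 0.000 6 -35 6 0;0.000 0.000 0.000 6 -35 6 0
[ 279  238   83   84 5172] [320. 279.] [ 0.5817 -0.3261  0.26  ] box [-0.18  -0.452  0.26 ]
```

Request:
servo_tool(commands="0 0 0 3 -17 3 0;0 0 0 6 -33 6 0;0 0 0 7 -38 6 0;0 0 0 7 -38 6 0;0 0 0 7 -38 6 0")

```text
time_s: 21.52
eef_pos: [0.5413, -0.1556, 0.2268]
eef_rot: [-0.104, 0.889, 0.252, 0.368]
wrist_force: [0.7, 0.0, 0.5]
opening: 0.396
grasp_force: 59.7
```

Request:
servo_tool(commands="0 0 0 7 -38 6 0;0 0 0 7 -38 6 0;0 0 0 7 -38 6 0;0 0 0 7 -38 6 0;0 0 0 7 -38 6 0")

```text
time_s: 22.15
eef_pos: [0.4806, 0.0301, 0.2302]
eef_rot: [-0.104, 0.889, 0.252, 0.368]
wrist_force: [0.1, 0.7, -1.1]
opening: 0.393
grasp_force: 59.7
```

Request:
servo_tool(commands="0 0 0 7 -38 6 0;0 0 0 7 -38 6 0;0 0 0 6 -35 6 0;0 0 0 5 -20 6 0;0 0 0 0 0 0 0")

```text
time_s: 22.78
eef_pos: [0.4409, 0.1603, 0.2307]
eef_rot: [-0.105, 0.888, 0.254, 0.368]
wrist_force: [0.8, -0.9, 0.2]
opening: 0.396
grasp_force: 59.8
```

Run:
```python
from red import *
R=att(P0[2]);z=R.apply([0,0,1])
def T(x,y,zz): return bx(P0,[x,y,zz])[0]+.022*z
to(T(.007,.036,.198),R);to(T(.085,.036,.122),R);print(get_obs()['q'].round(2));reds(.26)
```

```text
now [0.4409 0.1603 0.2307] shift tool mm [13.3 -0.2 81.6] ('turn', array([-0.002, -0.001,  0.004]))
now [0.4409 0.1603 0.2307] shift tool mm [ 14.6   0.  190.5] ('turn', array([-0.002, -0.001,  0.004]))
[-0.32 -0.61  2.44  0.77  0.9   0.33]
[375 150  34  29 747] [391. 164.] [0.5005 0.1522 0.26  ] box [ 0.002 -0.003  0.26 ]
[ 279  238   83   85 5316] [320. 279.] [0.4294 0.1522 0.26  ] box [-0.059  0.035  0.26 ]
```

Request:
servo_tool(commands="0 0 0 7 0 15 0;0 0 0 7 0 25 0;0 0 0 0 0 25 0;0 0 0 0 0 12 0;0 0 0 0 0 0 0")

```text
time_s: 23.45
eef_pos: [0.4968, 0.1916, 0.1849]
eef_rot: [-0.105, 0.889, 0.252, 0.367]
wrist_force: [0.5, 0.3, -0.3]
opening: 0.397
grasp_force: 59.8
```

Run:
```python
from red import *
R=att(P0[2]);z=R.apply([0,0,1])
def T(x,y,zz): return bx(P0,[x,y,zz])[0]+.022*z
to(T(.085,.036,.122),R);print(get_obs()['q'].round(2))
```

```text
now [0.4968 0.1916 0.1849] shift tool mm [  2.1  -3.1 112.8] ('turn', array([ 0.   ,  0.002, -0.002]))
[-0.15 -0.27  2.35  0.91  0.62  0.23]
```

Request:
servo_tool(commands="0 0.002 -0.002 1 -2 16 0;0 0 0 1 -1 25 0;0 0 0 0 0 25 0;0 0 0 0 0 25 0;0 0 0 0 0 17 0")

```text
time_s: 24.08
eef_pos: [0.5625, 0.235, 0.1111]
eef_rot: [-0.104, 0.888, 0.253, 0.37]
wrist_force: [0.4, -0.5, -0.9]
opening: 0.391
grasp_force: 59.8
```

Request:
servo_tool(commands="0 0 0 0 0 0 0;0 0 0 0 0 0 0")

```text
time_s: 24.32
eef_pos: [0.5616, 0.2351, 0.1118]
eef_rot: [-0.104, 0.888, 0.253, 0.37]
wrist_force: [-0.2, -0.4, -0.3]
opening: 0.389
grasp_force: 59.8
```

Run:
```python
from red import *
R=att(P0[2]);z=R.apply([0,0,1])
def T(x,y,zz): return bx(P0,[x,y,zz])[0]+.022*z
to(T(.085,.036,.122),R);print(get_obs()['wrist_force']);reds(.14)
```

```text
now [0.5616 0.2351 0.1118] shift tool mm [-1.6 -0.1  6. ] ('turn', array([ 0.001, -0.003,  0.002]))
[-0.21837327 -0.35476689 -0.34228493]
[ 279  238   83   85 5273] [320. 279.] [0.5501 0.2272 0.14  ] box [0.084 0.035 0.14 ]
[ 444  243   79   80 4675] [483. 282.] [0.5871 0.1655 0.14  ] box [ 0.083 -0.037  0.14 ]
```

Both lids look level and are 72 mm apart. I'll lower to contact as before.

Request:
servo_tool(commands="0 0 0 -1.5 0 1.5 0;0 0 0 -1.5 0 1.5 0;0 0 0 -0.7 0 0.7 0;0 0 0 0 0 0 0")

```text
time_s: 24.88
eef_pos: [0.5612, 0.2358, 0.1056]
eef_rot: [-0.104, 0.888, 0.253, 0.369]
wrist_force: [-0.7, -0.0, -0.0]
opening: 0.392
grasp_force: 59.8
```

Request:
servo_tool(commands="0 0 0 -0.5 0 0.5 0;0 0 0 0 0 0 0")

```text
time_s: 25.12
eef_pos: [0.5616, 0.2359, 0.1054]
eef_rot: [-0.104, 0.888, 0.253, 0.369]
wrist_force: [-0.4, 0.5, 2.3]
opening: 0.394
grasp_force: 60.1
```

Request:
servo_tool(commands="0 0 0 -0.5 0 0.5 0;0 0 0 0 0 0 0")

```text
time_s: 25.38
eef_pos: [0.5619, 0.2361, 0.1054]
eef_rot: [-0.104, 0.888, 0.253, 0.37]
wrist_force: [-4.7, -1.4, 8.5]
opening: 0.397
grasp_force: 60.8
```

Request:
servo_tool(commands="0 0 0 0.4 0 -0.4 0.45;0 0 0 0 0 0 0.5;0 0 0 0 0 0 0.58;0 0 0 0 0 0 0.58")

```text
time_s: 25.88
eef_pos: [0.5613, 0.2358, 0.1047]
eef_rot: [-0.104, 0.888, 0.253, 0.369]
wrist_force: [-0.5, -0.0, -0.1]
opening: 0.579
grasp_force: 0.0
```

Request:
servo_tool(commands="0 0 0 0 0 -10 0.58;0 0 0 0 0 -25 0.58;0 0 0 0 0 -30 0.58;0 0 0 0 0 -35 0.58;0 0 0 0 0 -35 0.58")

```text
time_s: 26.5
eef_pos: [0.4791, 0.1853, 0.2005]
eef_rot: [-0.104, 0.888, 0.253, 0.369]
wrist_force: [0.3, -0.7, 0.8]
opening: 0.579
grasp_force: 0.0
```

Run:
```python
from red import *
reds(.14); print(get_obs()['q'].round(2))
q=Ro.from_quat([.488,.873,0,0])
P,_=pose();plan([P+B.apply([-.06,-.02,.03]),bx(P0,[-.11,0,.42])[0],[.6238,.2260,.42]],[2,6,5],q,11,claw=.22)
```

```text
[ 301  171   40   37 1122] [321. 189.] [0.5486 0.2266 0.14  ] box [0.082 0.035 0.14 ]
[ 386  172   40   36 1088] [406. 189.] [0.5868 0.1645 0.14  ] box [ 0.082 -0.038  0.14 ]
[-0.18 -0.38  2.38  0.85  0.69  0.28]
0.056 -0.056 -0.134 -11 10 -32 0.22;0.056 -0.056 -0.134 -13 7 -32 0.22;0.056 -0.056 -0.134 12 3 -30 0.22;0.056 -0.056 -0.134 10 3 -31 0.22;0.056 -0.056 -0.134 8 3 -31 0.22
0.056 -0.056 -0.134 6 2 -32 0.22;0.056 -0.056 -0.134 4 1 -32 0.22;0.056 -0.056 -0.134 2 -1 -32 0.22;0.056 -0.056 -0.134 18 47 10 0.22;0.056 -0.056 -0.134 12 49 6 0.22
0.056 -0.056 -0.134 6 51 3 0.22;0.000 -0.000 -0.000 -1 51 0 0.22;0.000 -0.000 -0.000 -1 51 0 0.22
```

Request:
servo_tool(commands="0 0 0 -12 7 -32 0.22;0 0 0 -12 7 -32 0.22;0.056 -0.056 -0.134 12 0 -30 0.22;0.056 -0.056 -0.134 12 0 -30 0.22;0.056 -0.056 -0.134 12 0 -30 0.22")

```text
time_s: 27.18
eef_pos: [0.4053, 0.1233, 0.3203]
eef_rot: [-0.08, 0.835, 0.464, 0.284]
wrist_force: [0.2, 0.1, 0.4]
opening: 0.224
grasp_force: 0.0
```

Request:
servo_tool(commands="0.056 -0.056 -0.134 8 2 -32 0.22;0.056 -0.056 -0.134 6 2 -32 0.22;0.056 -0.056 -0.134 4 1 -32 0.22;0.056 -0.056 -0.134 2 0 -32 0.22;0.056 -0.056 -0.134 0 0 0 0.22")

```text
time_s: 27.8
eef_pos: [0.3786, 0.0906, 0.4444]
eef_rot: [-0.03, 0.649, 0.752, 0.113]
wrist_force: [0.2, 0.3, -0.9]
opening: 0.217
grasp_force: 0.0
```

Run:
```python
from red import *
q=Ro.from_quat([.488,.873,0,0]);print(get_obs()['q'].round(2))
to([.6238,.2260,.42],q);plan([[.6238,.2260,.42]],[6],q,4,claw=.22)
```

```text
[-0.28 -0.46  1.77  0.24  1.78 -0.37]
now [0.3786 0.0906 0.4444] shift tool mm [ 88.1 255.8  76.7] ('turn', array([ 0.169, -0.164, -0.402]))
0.042 -0.041 -0.100 15 43 13 0.22;0.042 -0.041 -0.100 11 44 10 0.22;0.042 -0.041 -0.100 7 46 8 0.22;0.042 -0.041 -0.100 2 46 6 0.22;0.000 -0.000 -0.000 -2 47 4 0.22
0.000 -0.000 -0.000 -2 47 4 0.22
```

Request:
servo_tool(commands="0.042 -0.041 -0.1 15 43 13 0.22;0.042 -0.041 -0.1 11 44 10 0.22;0.042 -0.041 -0.1 7 46 8 0.22;0.042 -0.041 -0.1 2 46 6 0.22;0 0 0 -2 45 4 0.22")

```text
time_s: 28.42
eef_pos: [0.582, 0.2051, 0.4204]
eef_rot: [-0.003, 0.489, 0.872, 0.0]
wrist_force: [-0.3, -0.6, 0.8]
opening: 0.217
grasp_force: 0.0
```

Request:
servo_tool(commands="0 0 0 -2 40 0 0.22;0 0 0 0 0 0 0.22")

```text
time_s: 28.68
eef_pos: [0.6173, 0.2232, 0.4181]
eef_rot: [-0.004, 0.49, 0.872, -0.0]
wrist_force: [0.0, -0.4, 0.1]
opening: 0.221
grasp_force: 0.0
```

Run:
```python
from red import *
q=Ro.from_quat([.488,.873,0,0]);print(get_obs()['q'].round(2))
to([.6238,.2260,.40],q);to([.6238,.2260,.318],q)
c=calibration('wrist');im=camera('wrist');hs=cv2.cvtColor(im,cv2.COLOR_BGR2HSV)
m=(hs[...,0]>100)&(hs[...,0]<130)&(hs[...,1]>150)&(hs[...,2]>60);n,_,st,ce=cv2.connectedComponentsWithStats(m.astype(np.uint8))
for i in range(1,n):
    if st[i,4]>100: print(st[i],ce[i].round())
for t in(2.3,2.356,2.4):print(proj(c,bx(P0,[bar(t,.05),bar(t,-.05)])).round().tolist())
```

```text
[ 0.16  0.29  1.11  0.    1.75 -0.38]
now [0.6173 0.2232 0.4181] shift tool mm [-1.2  7.1 18.1] ('turn', array([-0.005, -0.007, -0.004]))
now [0.6173 0.2232 0.4181] shift tool mm [ -1.8   7.5 100.1] ('turn', array([-0.005, -0.007, -0.004]))
[ 486    0  139  157 5209] [542.  79.]
[606   0  34  18 230] [624.   8.]
[ 283  139   52  128 1761] [322. 197.]
[105 222  25  21 396] [117. 232.]
[[315.0, 144.0], [317.0, 262.0]]
[[325.0, 143.0], [325.0, 261.0]]
[[332.0, 143.0], [331.0, 260.0]]
```

Request:
servo_tool(commands="-0.005 -0.007 -0.004 -1 7.5 10 0.22;0 0 0 0 0 30 0.22;0 0 0 0 0 30 0.22;0 0 0 0 0 30 0.22;0 0 0 0 0 0 0.22")

```text
time_s: 29.35
eef_pos: [0.6219, 0.2246, 0.3203]
eef_rot: [0.001, 0.489, 0.872, 0.0]
wrist_force: [0.2, 0.0, 0.2]
opening: 0.221
grasp_force: 0.0
```

Request:
servo_tool(commands="0 0 0 0 0 0 0;0 0 0 0 0 0 0;0 0 0 0 0 0 0;0 0 0 0 0 0 0")

```text
time_s: 29.85
eef_pos: [0.6233, 0.2252, 0.3225]
eef_rot: [0.002, 0.489, 0.873, 0.002]
wrist_force: [-2.8, -0.5, 1.7]
opening: 0.089
grasp_force: 58.8
```

```bash
cat > th.py <<'E'
from h import *
def th(h=.02):
    o=get_obs();P,R=pose();print('F tool',R.inv().apply(o['wrist_force']).round(1),'open',o['opening'])
    b=B.inv().apply(P-[*P0[:2],0])+[-.001,0,h]-[.1057,0,.2099]
    t=np.arctan2(b[2],-b[0])+np.arctan2(.0626,.1156);print(P,'r',np.hypot(b[0],b[2]),'th',t);return t,R
E
python3 - <<'E'
from th import *
t0,R=th();t=np.linspace(t0,0,17)
for i in range(16): print(t[i+1].round(3),(R.inv().apply(B.apply(bar(t[i+1])-bar(t[i])))*1000).round(1))
E
```

```text
F tool [ 1.  -2.7 -1.7] open 0.08881897502536946
[0.62328143 0.22523092 0.32254769] r 0.1380002351912441 th 2.3465350225485873
2.2 [ -0.1 -18.8  -4. ]
2.053 [ -0.1 -19.2  -1.2]
1.907 [ -0.1 -19.2   1.6]
1.76 [ -0.1 -18.8   4.4]
1.613 [ -0.  -17.9   7.1]
1.467 [ -0.  -16.7   9.6]
1.32 [ -0.  -15.1  11.9]
1.173 [ -0.  -13.2  14. ]
1.027 [  0.  -11.   15.8]
0.88 [ 0.  -8.6 17.2]
0.733 [ 0.  -6.  18.3]
0.587 [ 0.  -3.2 19. ]
0.44 [ 0.  -0.4 19.3]
0.293 [ 0.1  2.4 19.1]
0.147 [ 0.1  5.2 18.6]
0.0 [ 0.1  7.8 17.6]
```

Request:
servo_tool(commands="0 0 0 0 -18.8 -4 0;0 0 0 0 -19.2 -1.2 0;0 0 0 0 -19.2 1.6 0;0 0 0 0 -18.8 4.4 0;0 0 0 0 -17.9 7.1 0")

```text
time_s: 30.48
eef_pos: [0.5452, 0.1769, 0.3177]
eef_rot: [0.005, 0.488, 0.873, 0.005]
wrist_force: [0.3, 1.3, 9.8]
opening: 0.088
grasp_force: 61.9
```

```bash
python3 -c "
from th import *
th(.016)"
```

```text
F tool [ 0.9  1.  -9.8] open 0.0882775113887538
[0.54516091 0.17690409 0.31769293] r 0.13497785308788343 th 1.6571434704015744
```

Request:
servo_tool(commands="0 0 0 0 -16.7 9.6 0;0 0 0 0 -15.1 11.9 0;0 0 0 0 -13.2 14 0;0 0 0 0 -11 15.8 0;0 0 0 0 -8.6 17.2 0")

```text
time_s: 31.1
eef_pos: [0.4876, 0.1414, 0.2464]
eef_rot: [0.002, 0.489, 0.873, 0.001]
wrist_force: [-8.8, -4.9, 8.8]
opening: 0.085
grasp_force: 67.5
```

```bash
python3 -c "
from th import *
t,R=th(.016)
ts=np.linspace(t,0,7)
for i in range(6):print(ts[i+1].round(3),(R.inv().apply(B.apply(bar(ts[i+1])-bar(ts[i])))*1000).round(1))"
```

```text
F tool [  0.4 -10.   -8.8] open 0.08524971103188278
[0.48762757 0.14139675 0.24642732] r 0.13228303480565984 th 0.9046474527010218
0.754 [ 0.  -6.5 18.7]
0.603 [ 0.1 -3.7 19.5]
0.452 [ 0.1 -0.7 19.8]
0.302 [ 0.1  2.3 19.7]
0.151 [ 0.1  5.2 19.1]
0.0 [ 0.1  8.  18.1]
```

Request:
servo_tool(commands="0 0 0 0 -7.5 18 0;0 0 0 0 -3.7 19.5 0;0 0 0 0 -0.7 19.8 0;0 0 0 0 2.3 19.7 0")

```text
time_s: 31.6
eef_pos: [0.4799, 0.1367, 0.1675]
eef_rot: [0.002, 0.489, 0.873, 0.0]
wrist_force: [-4.8, -3.0, 3.5]
opening: 0.09
grasp_force: 71.5
```

```bash
python3 -c "
from th import *
t,R=th(.016)
ts=np.linspace(t,0,4)
for i in range(3):print(ts[i+1].round(3),(R.inv().apply(B.apply(bar(ts[i+1])-bar(ts[i])))*1000).round(1))"
```

```text
F tool [-0.1 -5.6 -3.5] open 0.08980720616169818
[0.47992643 0.13671617 0.16747529] r 0.13306890436832128 th 0.2964032852660386
0.198 [ 0.   3.2 12.6]
0.099 [ 0.   4.4 12.2]
0.0 [ 0.1  5.6 11.7]
```

Request:
servo_tool(commands="0 0 0 0 3.2 12.6 0;0 0 0 0 4.4 12.2 0;0 0 0 0 2.8 5.8 0;0 0 0 0 0 0 0")

```text
time_s: 32.1
eef_pos: [0.4879, 0.1417, 0.1354]
eef_rot: [0.001, 0.488, 0.873, -0.001]
wrist_force: [-4.1, -5.2, -5.8]
opening: 0.091
grasp_force: 73.0
```

```bash
python3 -c "
from th import *
th(.016)"
```

```text
F tool [-2.3 -6.2  5.8] open 0.0913348664286075
[0.48790338 0.14174129 0.13539449] r 0.13439423150520483 th 0.04590920057103476
```

Request:
servo_tool(commands="0 0 0 0 2 4 0;0 0 0 0 1 2 0;0 0 0 0 0 0 0")

```text
time_s: 32.48
eef_pos: [0.4903, 0.1432, 0.1297]
eef_rot: [0.0, 0.488, 0.873, -0.001]
wrist_force: [-5.0, -6.3, -4.7]
opening: 0.09
grasp_force: 73.3
```

```bash
python3 -c "
from th import *
th(.016)"
```

```text
F tool [-2.8 -7.6  4.7] open 0.08960663326820631
[0.49028844 0.14322991 0.12971366] r 0.13448561269474368 th -0.0012374415438550224
```

Request:
servo_tool(commands="0 0 0 0 1 2 0;0 0 0 0 0 0 0")

```text
time_s: 32.72
eef_pos: [0.4911, 0.1437, 0.1278]
eef_rot: [0.0, 0.489, 0.873, -0.001]
wrist_force: [-5.9, -6.9, -5.0]
opening: 0.088
grasp_force: 73.5
```

Request:
servo_tool(commands="0 0 0 0 1 2 0;0 0 0 0 0 0 0")

```text
time_s: 32.98
eef_pos: [0.4916, 0.144, 0.1268]
eef_rot: [0.0, 0.488, 0.873, -0.001]
wrist_force: [-12.1, -8.0, 5.9]
opening: 0.092
grasp_force: 74.4
```

```bash
python3 -c "
from th import *
th(.016)"
```

```text
F tool [ -0.5 -14.5  -5.8] open 0.09163852703881162
[0.49162671 0.14400364 0.12678569] r 0.1345659405178244 th -0.025840871714311986
```

Request:
servo_tool(commands="0 0 0 0 0.7 1.5 0;0 0 0 0 0 0 0")

```text
time_s: 33.22
eef_pos: [0.4917, 0.144, 0.1265]
eef_rot: [-0.0, 0.488, 0.873, -0.002]
wrist_force: [-19.1, -10.3, 19.5]
opening: 0.09
grasp_force: 75.8
```

Request:
servo_tool(commands="0 0 0 0 0 0 0.22;0 0 0 0 0 0 0.22;0 0 0 0 -1 0 0.22")

```text
time_s: 33.6
eef_pos: [0.4943, 0.1455, 0.1259]
eef_rot: [0.002, 0.489, 0.873, 0.002]
wrist_force: [0.1, 0.4, -0.1]
opening: 0.22
grasp_force: 0.0
```

Request:
servo_tool(commands="0 0 0 0 0 -20 0.22;0 0 0 0 0 -40 0.22;0 0 0 0 0 -50 0.22;0 0 0 0 0 -50 0.22;0 0 0 0 0 0 0.22")

```text
time_s: 34.22
eef_pos: [0.4957, 0.1456, 0.2907]
eef_rot: [0.006, 0.488, 0.873, 0.004]
wrist_force: [0.8, -0.7, 0.3]
opening: 0.22
grasp_force: 0.0
```

Run:
```python
from red import *
o=get_obs();print(o['eef_pos'],o['wrist_force'])
w=camera('wrist');s=camera('scene');c=calibration('wrist')
cv2.imwrite('pics/w9.png',np.vstack([cv2.resize(w[:,100:],(648,480))[:300],cv2.resize(s[120:280,340:540],(375,300),interpolation=cv2.INTER_CUBIC)[:, :].repeat(1,0) if 0 else np.hstack([cv2.resize(s[120:280,340:540],(375,300),interpolation=cv2.INTER_CUBIC),cv2.resize(camera('top')[130:270,150:300],(273,300))])]))
for t in(0,.03,.06,.12):print(t,proj(c,bx(P0,[leaf(t,-.15,.1075,.0025),leaf(t,-.15,-.1075,.0025),bar(t,.05),bar(t,-.05)])).round().tolist())
```

```text
[0.49569711 0.14557265 0.29073457] [ 0.75318731 -0.6760911   0.32083448]
0 [[323.0, 70.0], [323.0, 260.0], [316.0, 133.0], [316.0, 231.0]]
0.03 [[320.0, 70.0], [321.0, 261.0], [314.0, 134.0], [315.0, 233.0]]
0.06 [[317.0, 69.0], [318.0, 263.0], [312.0, 134.0], [313.0, 234.0]]
0.12 [[311.0, 69.0], [314.0, 266.0], [308.0, 135.0], [310.0, 238.0]]
```

View pics/w9.png

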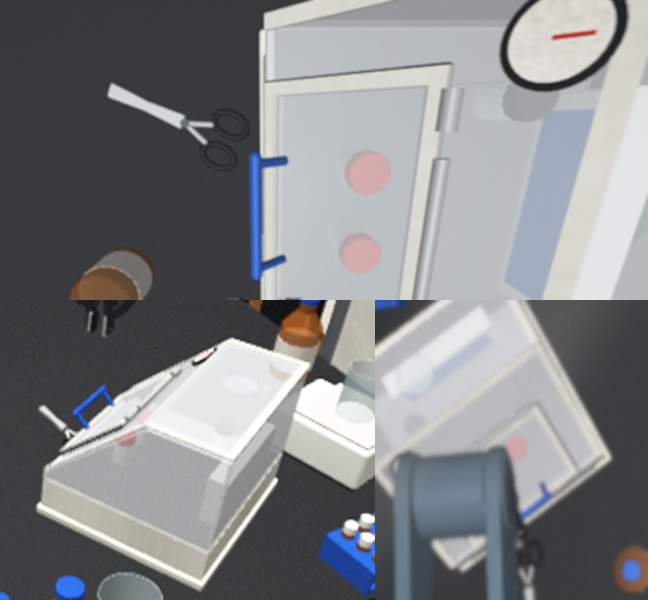

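The hatch is against its stop: force rose to 27 N with no further travel. Both red-lidded jars show through it, standing upright inside. Hand is clear, so I'm handing in.

```bash
python3 -c "
from bench import *
print(hand_in())"
```

```text
the job is handed in; nothing more can be done
None
```

The job is handed in at about 34 s: both red-lidded jars stand upright inside the dry box and the hatch is shut against its stop. In my last pictures nothing else looked moved; I saw no sign of rim contact, but did not check the rim directly.

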